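# Weigh the tall can with the switch under the console lip

## Robot

A 7-joint arm with a two-finger parallel gripper is mounted at the origin on the work surface. World frame = base frame: x ahead of the robot, y to its left, z up, the work surface at z = 0. Lengths are in m, angles in rad, forces in N, time in s.
With the tool pointing down it reaches from about 0.4 to 0.85 m from the base axis. Payload 10.4 kg.
Tool frame: the origin (TCP) lies at the very end of the fingers, on their centre line; the grasp point (between the pads) lies 19 mm behind it; z points along the fingers, y is the direction in which the jaws open and shut (so a half turn about z gives the same grasp; the last joint's range is limited). The gripper opens to 87 mm and grips with 3 to 60 N. Pads are 19 mm wide; open, the fingers measure 117 mm over their backs; the gripper's body (75 mm by 190 mm) begins 51 mm behind the grasp point.
Start: joints at [-1.196, 0.332, -0.065, 1.46, 0.022, 1.35, -0.088], TCP at [0.242, 0.576, 0.223] pointing down, gripper open.
Joint ranges: [-2.6, 2.6], [-0.5, 2.12], [-1.47, 1.34], [0.16, 2.42], [-1.27, 4.41], [0.06, 2.06], [-2.6, 2.6]. Speed limits (rad/s): [2.22, 2.22, 2.79, 2.79, 3.14, 3.14, 3.14].

## Interface

Orientations are given as a unit quaternion [x, y, z, w].
In Python, from bench import read_state, camera, close_job, recognise, masks_of gives the robot as it stands.
- The arm moves only by the tool play_rows, never from a script. Its argument "moves" is a list of rows, each a list of 3 entries, a list of its own where there are three numbers: the shift along the tool's x, y, z in cm, then the turn, a rotation vector about the tool's x, y, z in rad, then the finger opening in cm, from 0 to 8.7. In form: [[[dx, dy, dz], [ax, ay, az], jaw], ...]. A call has 1 to 8 rows; each row is the pose to reach, as a shift and turn from the pose commanded when the call began, along the tool's axes at that moment; what a row does not reach only later rows make up. A row lasts 1/8 s, in which the tool goes at most 62.5 mm and 10.7 degrees, less where a joint would pass 70% of its speed; a pose out of reach is approached as far as the arm can. A call with a gripper value outside its range is refused whole. The fingers move at their own pace and stop on an object; "grip_force" is the grip in N (left out, the last holds). Time passes only in rows, so rows that repeat a pose let the fingers close. It gives the time, the measured TCP pose, the force and the opening at its end, in the units of the state.
- read_state(): the state, without advancing time (a new reading comes with each control period).
- camera(name): name is "scene" or "top" or "wrist"; returns a dict with "frame" (420x560x3 uint8, red, green, blue), "intrinsics" (3x3 intrinsics, pixels), "k1" (the pictures are not rectified: a ray, as slopes to the right and down, at radius r is drawn at 1 + k1 r^2 times it, then the intrinsics apply), "camera_from_world" (4x4, takes a point from world to camera coordinates). Camera axes: x right, y down, z forward; pixel columns grow to the right and rows downward; lengths in m; the calibration is good to about 2 mm. A picture is of the moment at which its call begins. There is no depth.
- close_job(): hands the job in, once; it reports no verdict.
Trained networks look in a picture, given as the dict that the camera call returned (one of the last four; its "shot" number tells which), for a name from the list of things; names that differ only in an ending like _2 or _b are one class to them, and where a whole thing is asked for, a point or a joint stands for the part that bears it (a point fixed in the world has none). Each returns a list of dicts, best first, with "conf" (0 to 1); they miss things now and then, are a little off and sometimes report something else, mostly with a low value. They report only what shows in the picture. A call takes as long as a camera call. They do not tell look-alikes from the thing itself.
- recognise(picture, query): "at" ([column, row] in pixels, amid what is visible of it).
- masks_of(picture, query): "region" (420x560 bool, what is visible of it) and "at" ([column, row] in pixels, amid what is visible of it).
The state is a dict: "time": time; "joint_positions": joint angles; "joint_vel": joint speeds; "joint_torque": joint torques, N m; "ee_pos": TCP position; "eef_rot": TCP orientation; "ft_force": force on the tool from outside, world axes, zero at the start; "torque": the same for the moment, N m; "width": finger opening in m.
Only numpy, scipy, OpenCV 4.12 (cv2) and the standard library are available. Lean on these libraries where they do the work, as an engineer would, in place of code of your own. Each camera call takes 0.05 s, during which the arm holds its last target.

## Task

Weigh the tallest can: stand it upright in the middle of the scale's plate, setting it down gently, and let go. With the can standing there, push the scale's record switch fully in and keep it in for a moment; it is a bar hidden under the front lip of the console, reached from below. Then stand the can upright in the free near half of the cardboard tray, again set down gently, leave the other goods where they are, and do not lean hard on the scale.

Things in the scene. Friction and masses are not known exactly. Their poses are not given: they have to be found in the camera images.
- tall_mid (a point): Centre (half-way up) of the tallest can, a slim steel can with a plain paper label, 54 mm in diameter and 130 mm tall, about 0.25 to 0.5 kg, standing on the table to the robot's left in a row with two shorter, wider cans; its place in the row changes. Its z axis is the can's axis, up.
- scale: Fixed bench scale; origin on the table at the unit's middle. Its front (-x side) faces roughly the robot's right; its y points roughly to the robot, z up. The weighing plate is at +y, the console at -y, farther from the robot: a grey column 130 mm wide (y -150 to -20 mm), x 50 to 120 mm, with a lip on top jutting out in front to x = -10 mm and a sloping display up to 210 mm high.
- plate (a point): Centre of the top of the weighing plate, a 150 mm square of steel, 50 mm above the table, at (30, 85) mm in the scale's x, y; axes as the scale.
- lip_edge (a point): Middle of the lower front edge of the console's lip, 170 mm above the table; the lip is 15 mm thick and 130 mm wide, the space under it open to the front and sides. A small steel rivet on top of the lip, 16 mm behind its edge, marks where the switch lies below. Axes as the scale.
- switch_bar (a point): Centre of the record switch: a round black bar along the scale's y, 16 mm in diameter, 68 mm long, at rest 18 mm behind the lip's edge and 38 mm below its underside (132 mm above the table). Axes as the scale. Fingers pointing down and to the scale's +x, tilted 30 to 45 degrees from vertical, clear the lip and push it with their upper flank near the tips; upright fingers strike the lip.
- switch (a joint): Travel of the record switch: 0 at rest, 0.008 m at its stop. It slides inward and up, along (0.766, 0, 0.643) in the scale's axes (40 degrees above level). Its spring pushes back with 1.3 N at first and 4 N at the stop and returns it when let go.
- tray: Fixed open cardboard tray to the robot's right, 240 mm (its x) by 180 mm (its y), 70 mm high, walls and floor 4 mm; origin under its centre, z up. Two short cans stand in its far (+x) half.
- free_half (a point): Middle of the free near half of the tray, on its floor (4 mm above the table), 55 mm to the -x side of the tray's centre; axes as the tray.
- medium: Bystander can in the row, 66 mm in diameter, 95 mm tall; origin at the centre of its underside.
- short: Bystander can in the row, 74 mm in diameter, 70 mm tall; origin at the centre of its underside.
- packed_a: Can already in the tray's far half, left, 66 mm in diameter, 66 mm tall; origin at the centre of its underside.
- packed_b: Can already in the tray's far half, right, 66 mm in diameter, 66 mm tall; origin at the centre of its underside.
- jar: Bystander glass jar, 72 mm in diameter, 110 mm tall, at the far left; origin at the centre of its underside.
- tape: Bystander roll of clear tape lying flat between scale and tray, 90 mm in diameter, 48 mm high; origin at the centre of its underside.
Things that resemble listed ones, but are neither listed nor needed, are in the scene too. What is shaped like the part that bears tall_mid but pink is not meant.

How it is judged:
By the outcome, as a careful person would: the job done as asked, in the order asked, and still so for the second after the job is handed in, with the robot touching nothing.
It also fails if it takes over 72 s, if anything falls off the work surface, if the arm or the gripper's body presses on something with over 40 N, if the wrist force passes 120 N, or if a joint passes its speed limit or range.

## Working session

There is one attempt and no reset: what is moved stays moved. The work goes in short steps, Python scripts to look and compute and a tool call to move; the robot and the scene stay as the last step left them, time stands still between calls to the robot, and variables do not carry over. Pictures are saved under pics/ and viewed, and the job is handed in when it is done.

Besides the shell and the picture viewer there is one more tool, called as name(argument=value, ...), one argument or row to a line, values as JSON. play_rows: Moves the arm, as the interface text tells. Its arguments: {"type":"object","properties":{"moves":{"type":"array","items":{"type":"array"}},"grip_force":{"type":"number"}},"required":["moves"]}

```bash
mkdir -p pics; ls; python3 - <<'E'
from bench import *
import cv2
s=read_state(); print({k:s[k] for k in('time','ee_pos','eef_rot','ft_force','width')})
for n in('scene','top','wrist'):
    c=camera(n); cv2.imwrite(f'pics/a_{n}.png',c['frame'][:,:,::-1]); print(n,c['intrinsics'].tolist() if hasattr(c['intrinsics'],'tolist') else c['intrinsics'],c['k1'],c['shot']); print(c['camera_from_world'])
E
```

```text
pics
{'time': 0.0, 'ee_pos': array([0.241967  , 0.57583336, 0.22175182]), 'eef_rot': array([ 1.97573205e-01,  9.80287876e-01, -7.06124625e-04, -1.03709901e-04]), 'ft_force': array([ 0.3243252 , -0.58603352, -0.36581525]), 'width': 0.08714326912204302}
scene [[488.95267513329657, 0.0, 271.1265188110223], [0.0, 488.95267513329657, 211.41511921053058], [0.0, 0.0, 1.0]] -0.027626619169511937 1
[[ 0.21214336  0.97720845  0.00767019 -0.10564357]
 [ 0.82071406 -0.17389809 -0.54423146 -0.36096247]
 [-0.53049376  0.12175013 -0.83890004  1.8084542 ]
 [ 0.          0.          0.          1.        ]]
top [[508.13590863140655, 0.0, 280.12480661658566], [0.0, 508.13590863140655, 209.42423020509366], [0.0, 0.0, 1.0]] -0.15695580903958223 2
[[-0.01726379 -0.9994522  -0.02823576  0.04222584]
 [-0.99882119  0.01852049 -0.04486888  0.50324103]
 [ 0.04536724  0.02742787 -0.99859377  1.45414446]
 [ 0.          0.          0.          1.        ]]
wrist [[370.5858655315667, 0.0, 281.74659724394735], [0.0, 370.5858655315667, 213.57602422921542], [0.0, 0.0, 1.0]] 0.03310885111281553 3
[[ 3.86184694e-01  9.22421449e-01  2.28416100e-04 -6.25703451e-01]
 [ 8.94126477e-01 -3.74399446e-01  2.45688620e-01 -2.97071259e-02]
 [ 2.26713972e-01 -9.46769516e-02 -9.69348776e-01  3.88307182e-01]
 [ 0.00000000e+00  0.00000000e+00  0.00000000e+00  1.00000000e+00]]
```

View pics/a_scene.png

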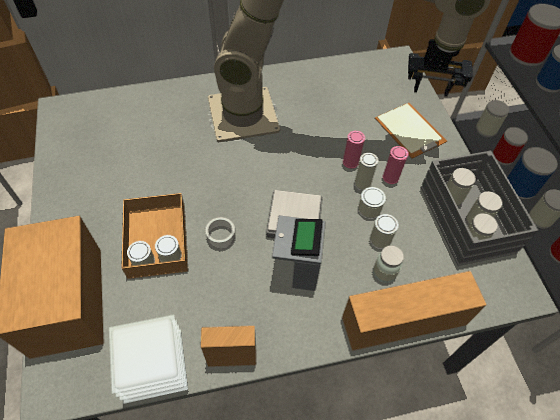

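View pics/a_top.png

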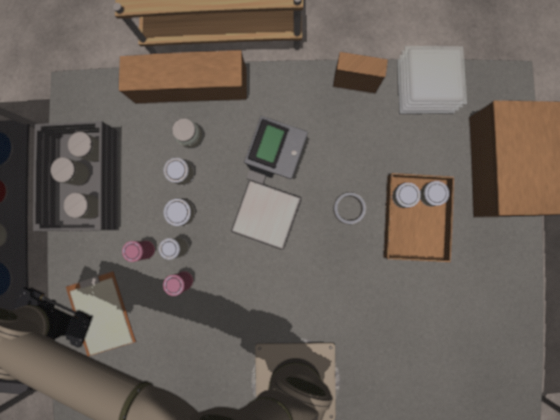

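View pics/a_wrist.png

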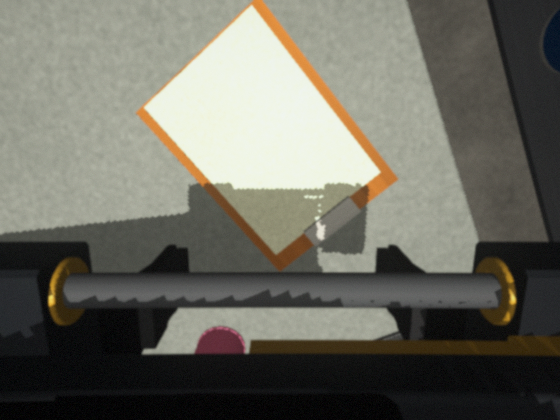

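The scene picture shows the row of light cans at (368,165), (373,200) and (385,230), with the jar at (390,262). Pink look-alikes stand at (354,150) and (396,165). The scale is at (297,235), the tray at (155,235) and the tape at (220,232). In the top view the slim light can is at (169,249), with the pink cans at (133,251) and (175,285).

```bash
cat > h.py <<'E'
import numpy as np, cv2
from scipy.optimize import least_squares, linear_sum_assignment
from scipy.spatial.transform import Rotation as R
def proj(c,P):
    P=np.atleast_2d(P); T=np.array(c['camera_from_world']); q=P@T[:3,:3].T+T[:3,3]
    s=q[:,:2]/q[:,2:]; s=s*(1+c['k1']*(s**2).sum(1,keepdims=True)); K=np.array(c['intrinsics'])
    return s*[K[0,0],K[1,1]]+[K[0,2],K[1,2]]
def back(c,uv,z):
    K=np.array(c['intrinsics']); d=(np.array(uv,float)-[K[0,2],K[1,2]])/[K[0,0],K[1,1]]; s=d.copy()
    for _ in range(30): s=d/(1+c['k1']*(s@s))
    T=np.array(c['camera_from_world']); r=T[:3,:3].T@np.array([s[0],s[1],1]); o=-T[:3,:3].T@T[:3,3]
    return o+r*(z-o[2])/r[2]
E
python3 - <<'E'
from bench import *
from h import *
z={'tall_mid':.065,'plate':.05,'scale':.1,'lip_edge':.17,'tray':.035,'medium':.0475,'short':.035,'packed_a':.033,'jar':.055,'tape':.024,'switch_bar':.132}
for n in('top','scene'):
    c=camera(n); np.savez(f'cam_{n}.npz',**{k:np.array(c[k]) for k in('frame','intrinsics','k1','camera_from_world')})
    for q in z:
        for d in recognise(c,q)[:4]: print(n,q,np.round(d['at'],1),round(d['conf'],2),np.round(back(c,d['at'],z[q]),3))
    m=cv2.resize(c['frame'][:,:,::-1],None,fx=4,fy=4,interpolation=cv2.INTER_CUBIC)
    b={'top':(100,90,310,310),'scene':(255,120,425,300)}[n]
    cv2.imwrite(f'pics/b_{n}.png',cv2.resize(m[b[1]*4:b[3]*4,b[0]*4:b[2]*4],None,fx=.8,fy=.8)[:600,:800])
E
```

```text
top tall_mid [136.9 249.8] 0.92 [0.395 0.439 0.065]
top tall_mid [175.3 250.1] 0.65 [0.393 0.328 0.065]
top tall_mid [175.  284.4] 0.62 [0.296 0.331 0.065]
top tall_mid [176.2 172.2] 0.46 [0.612 0.324 0.065]
top plate [266.8 187.2] 0.77 [0.566 0.069 0.05 ]
top scale [271.1 189. ] 0.56 [0.556 0.054 0.1  ]
top lip_edge [268.4 189.3] 0.58 [0.549 0.058 0.17 ]
top tray [417.2 226. ] 0.74 [ 0.448 -0.357  0.035]
top medium [178.3 171.2] 0.85 [0.617 0.322 0.048]
top short [179.7 213.4] 0.6 [0.497 0.321 0.035]
top packed_a [406.7 195.6] 0.88 [ 0.536 -0.33   0.033]
top packed_a [434.9 192.5] 0.77 [ 0.543 -0.412  0.033]
top packed_a [173.3 248.8] 0.29 [0.395 0.342 0.033]
top jar [189.3 132.7] 0.76 [0.726 0.288 0.055]
top tape [359.5 205.6] 0.56 [ 0.51  -0.194  0.024]
scene tall_mid [351.6 150. ] 0.86 [0.3   0.318 0.065]
scene tall_mid [362.6 170.3] 0.82 [0.389 0.327 0.065]
scene tall_mid [393.7 162.1] 0.74 [0.378 0.439 0.065]
scene plate [299.8 233.1] 0.65 [0.568 0.073 0.05 ]
scene scale [297.5 231.1] 0.88 [0.588 0.058 0.1  ]
scene scale [149.  226.4] 0.38 [ 0.483 -0.362  0.1  ]
scene lip_edge [296.2 231. ] 0.79 [0.627 0.041 0.17 ]
scene tray [154.1 227.6] 0.7 [ 0.448 -0.357  0.035]
scene tray [387.2 263.4] 0.54 [0.714 0.303 0.035]
scene medium [385.8 229.6] 0.75 [0.609 0.333 0.048]
scene short [371.7 202.2] 0.89 [0.497 0.328 0.035]
scene packed_a [166.5 251.2] 0.71 [ 0.537 -0.328  0.033]
scene jar [385.4 263. ] 0.93 [0.72  0.291 0.055]
scene jar [362.  171.8] 0.37 [0.388 0.327 0.055]
scene tape [216.5 229. ] 0.96 [ 0.486 -0.17   0.024]
```

View pics/b_top.png

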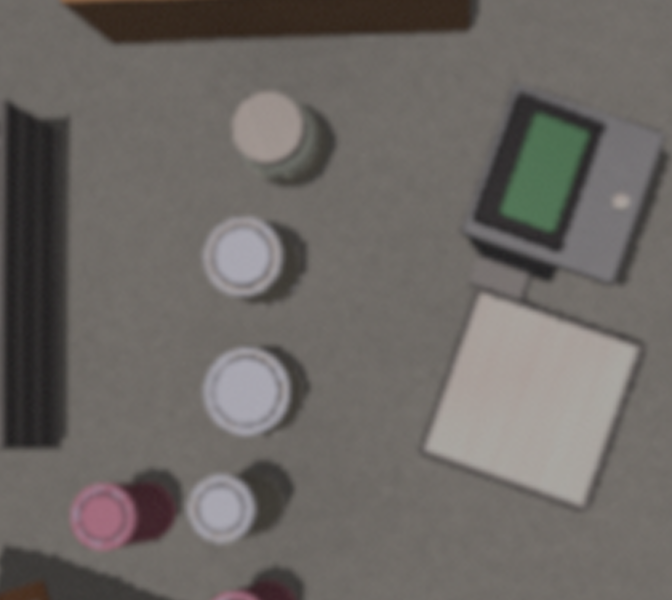

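View pics/b_scene.png

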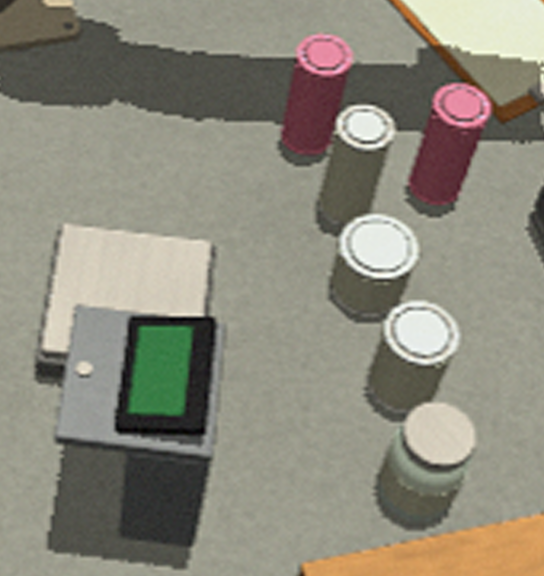

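Candidates: light slim can at top (169,249) / scene (362,170), and pink cans at top (133,251) and (175,285). The light one is meant: it is slim and tall, stands in the row with the two wider cans and isn't pink. The crops confirm this. Next I fit poses.

```bash
cat > fit.py <<'E'
from h import *
ct=dict(np.load('cam_top.npz')); cs=dict(np.load('cam_scene.npz'))
T=lambda p:np.array(p)/3.2+[100,90]-0.35
S=lambda p:np.array(p)/3.2+[255,120]-0.35
obs=[(ct,T(p),q) for p,q in [((642,345),(-45,10,50)),((478,290),(105,10,50)),((587,507),(-45,160,50)),((423,450),(105,160,50)),((664,133),(-10,-150,185)),((616,282),(-10,-20,185)),((621,201),(6,-85,185))]]
obs+=[(cs,S(p),q) for p,q in [((62,225),(-45,160,50)),((213,240),(105,160,50)),((84,368),(6,-85,185)),((77,305),(-10,-20,185)),((56,438),(-10,-150,185))]]
def W(v,q): 
    c,s=np.cos(v[2]),np.sin(v[2]); x,y,z=np.array(q)/1000; return np.array([v[0]+c*x-s*y,v[1]+s*x+c*y,z])
def f(v): return np.concatenate([(proj(c,W(v,q))[0]-p) for c,p,q in obs])
r=least_squares(f,[.57,.06,1.3],loss='soft_l1'); print('scale',r.x); print(np.round(f(r.x).reshape(-1,2),1).tolist())
if __name__=='__main__':
    v=r.x
    print('plate',W(v,(30,85,50)),'bar',W(v,(8,-85,132)),'edge',W(v,(-10,-85,170)))
    # top of the tall can, two views
    for n,c,p in(('t',ct,T((221,508))),('s',cs,S((365,127)))): print(n,back(c,p,.13))
    for n,c,p in(('short t',ct,T((246,391))),('s',cs,S((379,245)))): print(n,back(c,p,.07))
    for n,c,p in(('pinkL',ct,T((103,517))),('s',cs,S((461,104)))): print(n,back(c,p,.13))
    for n,c,p in(('pinkN s',cs,S((324,55))),): print(n,back(c,p,.13))
E
python3 fit.py
python3 - <<'E'
import cv2
for n,b in(('top',(375,165,465,270)),('scene',(110,185,200,285))):
    m=cv2.imread(f'pics/a_{n}.png')[b[1]:b[3],b[0]:b[2]]; cv2.imwrite(f'pics/c_{n}.png',cv2.resize(m,None,fx=5,fy=5,interpolation=cv2.INTER_CUBIC))
E
```

```text
scale [0.55961461 0.01642524 1.22172294]
[[-0.9, 0.0], [0.0, 0.0], [-1.1, -0.1], [-0.2, 0.3], [-0.1, -0.5], [-1.5, 0.5], [-0.7, -0.1], [-0.9, -0.5], [-1.2, 0.3], [-0.4, 1.4], [-1.1, 0.2], [-0.9, 0.1]]
plate [0.49000178 0.07368826 0.05      ] bar [ 0.64222448 -0.00512955  0.132     ] edge [ 0.63606799 -0.02204397  0.17      ]
t [0.39943724 0.33074632 0.13      ]
s [0.39796942 0.3333852  0.13      ]
short t [0.49989127 0.32236686 0.07      ]
s [0.49734342 0.32552697 0.07      ]
pinkL [0.39285901 0.43311459 0.13      ]
s [0.38962873 0.4362201  0.13      ]
pinkN s [0.30041365 0.32248479 0.13      ]
```

View pics/c_top.png

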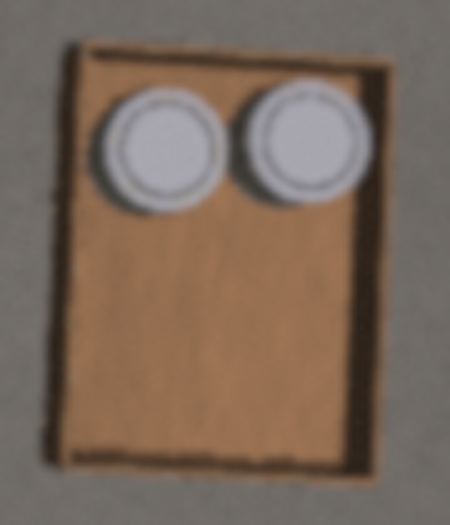

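View pics/c_scene.png

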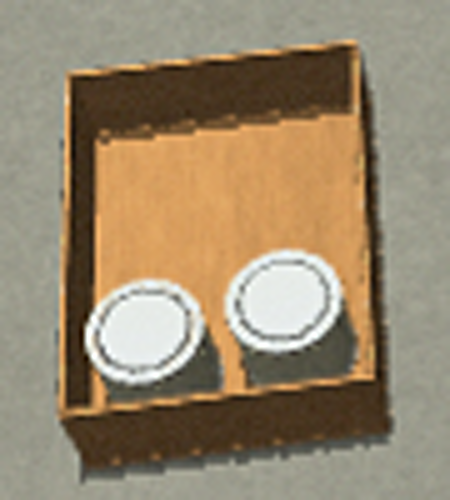

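```bash
cat >> h.py <<'E'
def Rsc(yaw,z,x):
    pass
def rel(state,pos,Rt):
    R0=R.from_quat(state['eef_rot']); d=R0.inv().apply(np.array(pos)-state['ee_pos'])*100
    return np.round(d,2).tolist(), np.round((R0.inv()*Rt).as_rotvec(),3).tolist()
def down(yaw_deg): # tool z down, tool y at yaw
    a=np.radians(yaw_deg); y=np.array([np.cos(a),np.sin(a),0]); z=np.array([0,0,-1.]); return R.from_matrix(np.stack([np.cross(y,z),y,z],1))
YAW=np.radians(70); VS=(0.5596,0.0164,YAW)
def W(q):
    c,s=np.cos(YAW),np.sin(YAW); x,y,z=np.array(q)/1000; return np.array([VS[0]+c*x-s*y,VS[1]+s*x+c*y,z])
E
python3 - <<'E'
from h import *
from bench import *
ct=dict(np.load('cam_top.npz')); cs=dict(np.load('cam_scene.npz'))
T=lambda p:np.array(p)/5+[375,165]-.4
S=lambda p:np.array(p)/5+[110,185]-.4
ob=[(ct,T(p),q) for p,q in[((80,40),(120,90)),((393,60),(120,-90)),((377,480),(-120,-90)),((60,465),(-120,90))]]
ob+=[(cs,S(p),q) for p,q in[((68,75),(-120,-90)),((357,42),(-120,90)),((383,378),(120,90)),((60,412),(120,-90))]]
def w(v,q):
    c,s=np.cos(v[2]),np.sin(v[2]);x,y=np.array(q)/1000;return np.array([v[0]+c*x-s*y,v[1]+s*x+c*y,.07])
f=lambda v:np.concatenate([proj(c,w(v,q))[0]-p for c,p,q in ob])
r=least_squares(f,[.45,-.357,0]);print('tray',r.x,np.round(f(r.x).reshape(-1,2),1).tolist(),'free',w(r.x,(-55,0)))
s=read_state(); c=camera('wrist'); M=c['camera_from_world']; o=-M[:3,:3].T@M[:3,3]
R0=R.from_quat(s['eef_rot']); print('cam in tool',R0.inv().apply(o-s['ee_pos']), 'view dir',R0.inv().apply(M[2,:3]))
print(rel(s,[.3985,.332,.222],down(70)))
E
```

```text
tray [ 0.47323948 -0.35692594 -0.069102  ] [[-0.9, -0.3], [-0.3, -0.8], [-0.4, 0.9], [-0.6, 1.0], [-0.4, -0.4], [0.0, -0.4], [-1.4, 0.3], [-0.4, 1.4]] free [ 0.41837074 -0.35312835  0.07      ]
cam in tool [ 0.06741263  0.00068276 -0.1619996 ] view dir [-0.24559835  0.0017324   0.96937013]
([-23.88, -16.46, 0.06], [0.0, 0.0, -0.049])
```

play_rows(
  moves=[
    [[-6,-4.1,0],[0,0,-0.02],8.7],
    [[-12,-8.2,0],[0,0,-0.049],8.7],
    [[-18,-12.4,0],[0,0,-0.049],8.7],
    [[-23.9,-16.5,0],[0,0,-0.049],8.7],
    [[-23.9,-16.5,0],[0,0,-0.049],8.7],
    [[-23.9,-16.5,0],[0,0,-0.049],8.7],
  ],
  grip_force=25,
)

```text
time: 2.15
ee_pos: [0.4007, 0.3285, 0.223]
eef_rot: [0.176, 0.984, 0.0, 0.0]
ft_force: [-0.3, 0.4, -0.3]
width: 0.0869
```

```bash
python3 - <<'E'
from h import *
from bench import *
s=read_state(); print(s['time'],s['ee_pos'],s['joint_positions'].round(3) if hasattr(s['joint_positions'],'round') else s['joint_positions'],s['ft_force'])
for n in('wrist','top'):
    c=camera(n); f=c['frame'][:,:,::-1].copy()
    if n=='wrist':
        for d in recognise(c,'tall_mid'): print(d['conf'],d['at'],back(c,d['at'],.13))
        a=np.linspace(0,2*np.pi,60); 
        for p in proj(c,np.stack([.3985+.027*np.cos(a),.332+.027*np.sin(a),0*a+.13],1)): cv2.circle(f,tuple(int(i) for i in p),1,(0,0,255),-1)
    cv2.imwrite(f'pics/d_{n}.png',f)
print(rel(s,[.3985,.332,.083],down(70)))
E
```

```text
2.15 [0.40072919 0.32846496 0.22295476] [-0.866  0.093  0.097  1.747 -0.009  1.301  0.449] [-0.3120095   0.44512696 -0.32115921]
0.89 [221.4, 76.8] [0.29964534 0.32550799 0.13      ]
0.85 [290.2, 207.0] [0.39618675 0.33777773 0.13      ]
0.84 [409.7, 144.8] [0.38360585 0.42810012 0.13      ]
([0.35, 0.25, 14.0], [0.0, 0.001, -0.006])
```

View pics/d_wrist.png

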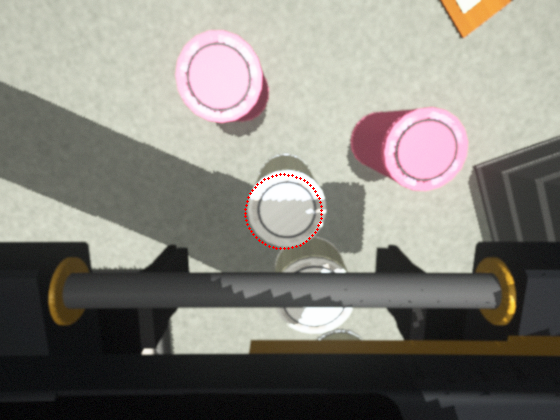

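The wrist view shows the light can at (288,210), within about 2 mm of the prediction, and pink cans at (220,75) and (425,148), clear of the fingers. I'm descending.

play_rows(
  moves=[
    [[0.35,0.35,3.5],[0,0,0],8.7],
    [[0.35,0.35,7],[0,0,0],8.7],
    [[0.35,0.35,10.5],[0,0,0],8.7],
    [[0.35,0.35,13],[0,0,0],8.7],
    [[0.35,0.35,14],[0,0,0],8.7],
    [[0.35,0.35,14],[0,0,0],8.7],
    [[0.35,0.35,14],[0,0,0],8.7],
  ],
)

```text
time: 3.18
ee_pos: [0.3968, 0.3369, 0.0837]
eef_rot: [0.173, 0.985, 0.001, 0.0]
ft_force: [-0.4, -0.5, 0.5]
width: 0.0869
```

play_rows(
  moves=[
    [[0,0,0],[0,0,0],7],
    [[0,0,0],[0,0,0],5.6],
    [[0,0,0],[0,0,0],4.5],
    [[0,0,0],[0,0,0],4.5],
    [[0,0,0],[0,0,0],4.5],
    [[0,0,0],[0,0,0],4.5],
  ],
  grip_force=25,
)

```text
time: 3.92
ee_pos: [0.3963, 0.3358, 0.0825]
eef_rot: [0.174, 0.985, -0.0, -0.0]
ft_force: [-0.7, -2.0, 1.4]
width: 0.0536
```

```bash
python3 - <<'E'
from h import *
from bench import *
s=read_state(); print(s['time'],s['ee_pos'],s['width'],s['ft_force'])
c=camera('scene'); cv2.imwrite('pics/e.png',cv2.resize(c['frame'][100:300,230:450,::-1],None,fx=3,fy=3,interpolation=2))
p=W((30,85,50)); print(p)
print(rel(s,[s['ee_pos'][0],s['ee_pos'][1],.20],down(70)),rel(s,[p[0],p[1],.2],down(70)))
E
```

```text
3.925 [0.39634792 0.33579634 0.08247985] 0.05355007236453544 [-0.70733936 -1.96117281  1.39459407]
[0.48998673 0.07366249 0.05      ]
([0.0, -0.0, -11.75], [-0.0, -0.0, 0.0]) ([-17.76, -21.44, -11.74], [-0.0, -0.0, 0.0])
```

View pics/e.png

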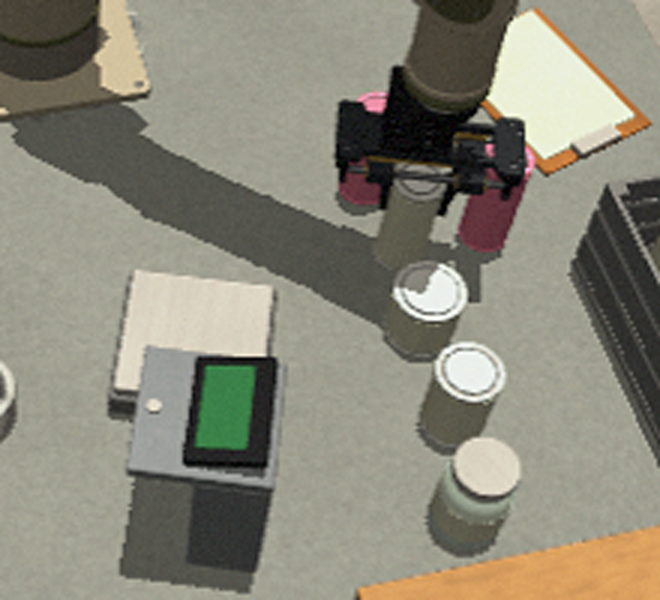

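The can is gripped upright at 53.6 mm, as expected. Next I lift it and carry it to the scale.

play_rows(
  moves=[
    [[0,0,-1.5],[0,0,0],4.5],
    [[0,0,-4],[0,0,0],4.5],
    [[0,0,-7],[0,0,0],4.5],
    [[0,0,-10],[0,0,0],4.5],
    [[0,0,-11.8],[0,0,0],4.5],
    [[-1,-1.2,-11.8],[0,0,0],4.5],
    [[-3.5,-4.3,-11.8],[0,0,0],4.5],
    [[-6.5,-7.8,-11.8],[0,0,0],4.5],
  ],
)

```text
time: 4.97
ee_pos: [0.4306, 0.2383, 0.1991]
eef_rot: [0.173, 0.985, -0.001, -0.001]
ft_force: [0.9, -0.7, -4.7]
width: 0.0536
```

play_rows(
  moves=[
    [[-3,-3.6,0],[0,0,0],4.5],
    [[-6,-7.3,0],[0,0,0],4.5],
    [[-9,-10.9,0],[0,0,0],4.5],
    [[-10.7,-13,0],[0,0,0],4.5],
    [[-11.2,-13.6,0],[0,0,0],4.5],
    [[-11.2,-13.6,0],[0,0,0],4.5],
    [[-11.2,-13.6,0],[0,0,0],4.5],
  ],
)

```text
time: 5.85
ee_pos: [0.4891, 0.0756, 0.2002]
eef_rot: [0.173, 0.985, 0.0, -0.0]
ft_force: [0.1, 0.1, -4.6]
width: 0.0531
```

```bash
python3 - <<'E'
from h import *
from bench import *
s=read_state(); print(s['time'],s['ee_pos'],s['width'],s['ft_force'],np.round(s['joint_positions'],2))
p=W((30,85,50))
for n in('scene','top'):
    c=camera(n); f=c['frame'][:,:,::-1].copy()
    ctr=proj(c,p)[0].astype(int); cv2.imwrite(f'pics/f_{n}.png',cv2.resize(f[ctr[1]-80:ctr[1]+80,ctr[0]-90:ctr[0]+90],None,fx=3.5,fy=3.5,interpolation=2))
print(rel(s,[p[0],p[1],.1345],down(70)))
E
```

```text
5.85 [0.48912484 0.07556587 0.20015621] 0.05313459988817642 [ 0.06910434  0.13262019 -4.60681901] [-0.57  0.05  0.34  1.84 -0.02  1.25  1.  ]
([-0.15, -0.15, 6.57], [-0.0, -0.001, 0.002])
```

View pics/f_scene.png

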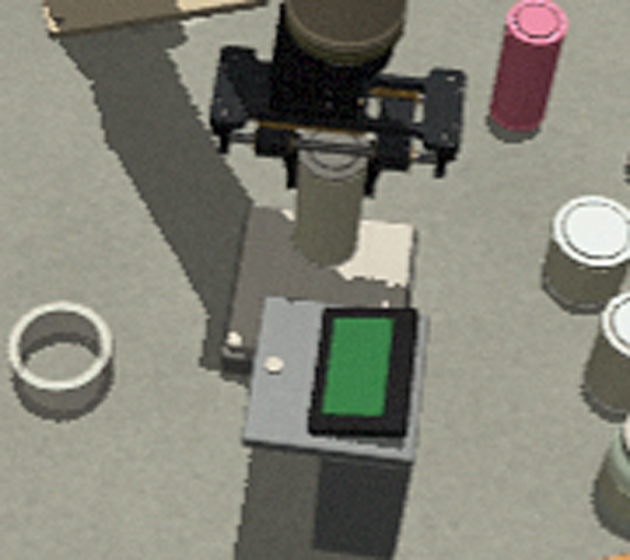

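View pics/f_top.png

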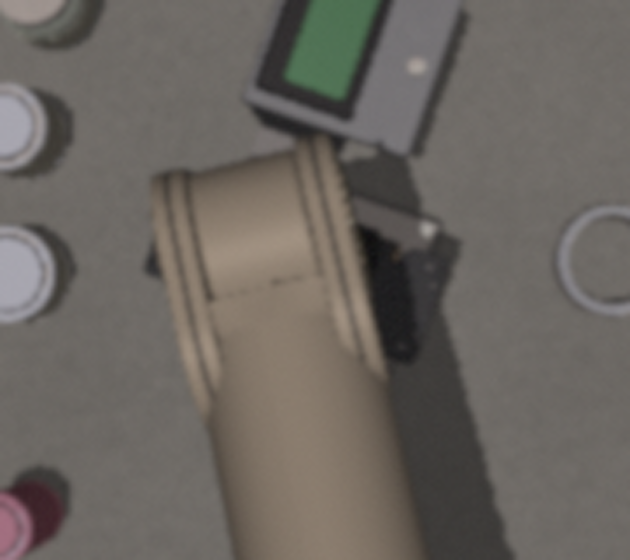

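The can hangs upright above the plate in both views, and the force reads about 4.6 N. I'm lowering it.

play_rows(
  moves=[
    [[-0.15,-0.15,2],[0,0,0],4.5],
    [[-0.15,-0.15,4],[0,0,0],4.5],
    [[-0.15,-0.15,5.4],[0,0,0],4.5],
    [[-0.15,-0.15,6.0],[0,0,0],4.5],
    [[-0.15,-0.15,6.2],[0,0,0],4.5],
    [[-0.15,-0.15,6.3],[0,0,0],4.5],
    [[-0.15,-0.15,6.4],[0,0,0],4.5],
    [[-0.15,-0.15,6.4],[0,0,0],4.5],
  ],
)

```text
time: 6.95
ee_pos: [0.4906, 0.0725, 0.1367]
eef_rot: [0.174, 0.985, 0.0, 0.0]
ft_force: [-0.3, 0.7, -3.7]
width: 0.0537
```

play_rows(
  moves=[
    [[0,0,0.1],[0,0,0],4.5],
    [[0,0,0.2],[0,0,0],4.5],
    [[0,0,0.2],[0,0,0],4.5],
  ],
)

```text
time: 7.32
ee_pos: [0.4905, 0.0725, 0.1344]
eef_rot: [0.174, 0.985, 0.0, -0.0]
ft_force: [0.3, -0.2, -3.6]
width: 0.0537
```

play_rows(
  moves=[
    [[0,0,0.1],[0,0,0],4.5],
    [[0,0,0.1],[0,0,0],4.5],
  ],
)

```text
time: 7.58
ee_pos: [0.4905, 0.0725, 0.1334]
eef_rot: [0.174, 0.985, 0.0, -0.0]
ft_force: [-0.0, -0.4, -3.5]
width: 0.0537
```

play_rows(
  moves=[
    [[0,0,0.1],[0,0,0],4.5],
    [[0,0,0.1],[0,0,0],4.5],
  ],
)

```text
time: 7.82
ee_pos: [0.4906, 0.0725, 0.1325]
eef_rot: [0.174, 0.985, 0.0, 0.0]
ft_force: [0.4, 0.1, -3.5]
width: 0.054
```

play_rows(
  moves=[
    [[0,0,0.1],[0,0,0],4.5],
    [[0,0,0.1],[0,0,0],4.5],
  ],
)

```text
time: 8.07
ee_pos: [0.491, 0.0722, 0.1324]
eef_rot: [0.174, 0.985, 0.0, 0.0]
ft_force: [-1.6, -1.6, 4.6]
width: 0.0537
```

```bash
python3 - <<'E'
from h import *
from bench import *
c=camera('scene'); f=c['frame'][:,:,::-1].copy(); p=W((30,85,50))
ctr=proj(c,p)[0].astype(int); cv2.imwrite(f'pics/g.png',cv2.resize(f[ctr[1]-50:ctr[1]+50,ctr[0]-60:ctr[0]+60],None,fx=6,fy=6,interpolation=2))
E
```

```text
(no output)
```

View pics/g.png

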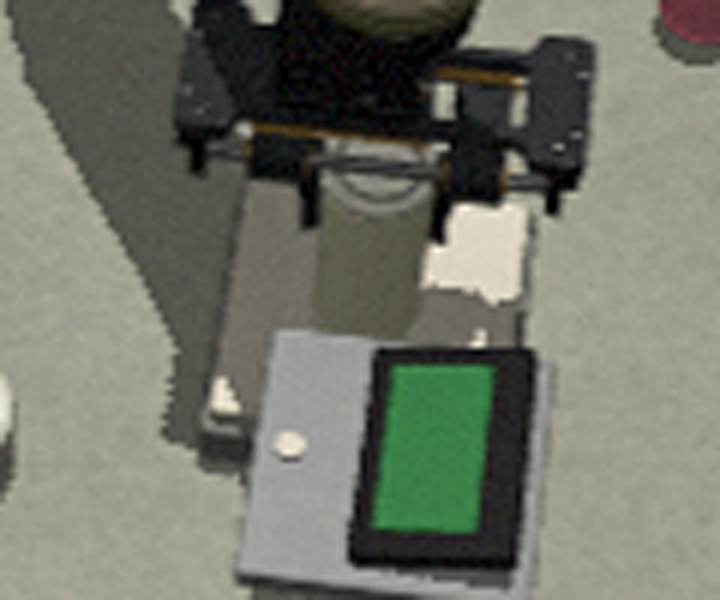

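The can is touching the plate: the force flipped to +4.6 N at the expected height. I'm releasing it gently and retreating straight up.

play_rows(
  moves=[
    [[0,0,-0.05],[0,0,0],5.6],
    [[0,0,-0.05],[0,0,0],6.2],
    [[0,0,-0.05],[0,0,0],7.5],
    [[0,0,-0.05],[0,0,0],8.7],
    [[0,0,-0.05],[0,0,0],8.7],
  ],
)

```text
time: 8.75
ee_pos: [0.4905, 0.0725, 0.132]
eef_rot: [0.174, 0.985, 0.0, -0.0]
ft_force: [-0.3, 0.6, -0.6]
width: 0.0827
```

play_rows(
  moves=[
    [[0,0,-2],[0,0,0],8.7],
    [[0,0,-5],[0,0,0],8.7],
    [[0,0,-9],[0,0,0],8.7],
    [[0,0,-13],[0,0,0],8.7],
    [[0,0,-17],[0,0,0],8.7],
    [[0,0,-17],[0,0,0],8.7],
  ],
)

```text
time: 9.5
ee_pos: [0.4918, 0.0727, 0.305]
eef_rot: [0.174, 0.985, 0.001, 0.002]
ft_force: [0.4, 0.0, -0.8]
width: 0.0867
```

```bash
python3 - <<'E'
from h import *
from bench import *
s=read_state(); print(s['time'],s['ee_pos'],s['width'],s['ft_force'],np.round(s['joint_positions'],2))
c=camera('wrist'); cv2.imwrite('pics/h_w.png',c['frame'][:,:,::-1])
p=W((30,85,50))
c=camera('scene'); f=c['frame'][:,:,::-1].copy()
ctr=proj(c,p)[0].astype(int); cv2.imwrite(f'pics/h_s.png',cv2.resize(f[ctr[1]-50:ctr[1]+50,ctr[0]-60:ctr[0]+60],None,fx=6,fy=6,interpolation=2))
# switch approach orientation
def tilt(deg):
    a=np.radians(deg); ex=np.array([np.cos(YAW),np.sin(YAW),0]); ey=np.array([-np.sin(YAW),np.cos(YAW),0]); ez=np.array([0,0,1.])
    z=np.sin(a)*ex-np.cos(a)*ez; return R.from_matrix(np.stack([np.cross(ey,z),ey,z],1))
Rt=tilt(40); z=Rt.as_matrix()[:,2]; n=-Rt.as_matrix()[:,0]; print('n',n,'z',z)
print('bar',W((8,-85,132)))
print('start',rel(s,[.5,-.15,.35],down(160)))
E
```

```text
9.5 [0.49181216 0.07269333 0.30496512] 0.08671144710176777 [ 0.36374037  0.03474191 -0.8168436 ] [-0.58 -0.    0.34  1.68  0.    1.46  0.99]
n [0.26200263 0.71984631 0.64278761] z [ 0.21984631  0.60402277 -0.76604444]
bar [ 0.64221003 -0.00515417  0.132     ]
start ([-8.4, -20.63, -4.54], [-0.0, 0.006, -1.571])
```

View pics/h_w.png

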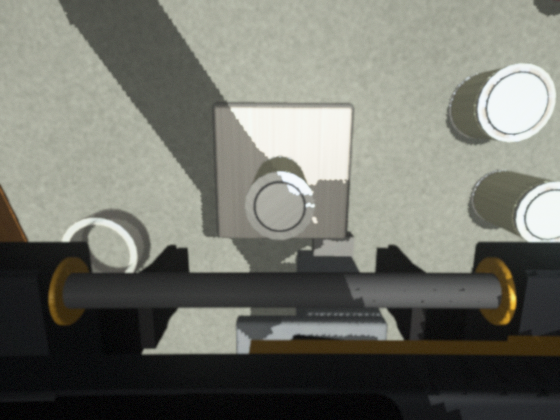

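View pics/h_s.png

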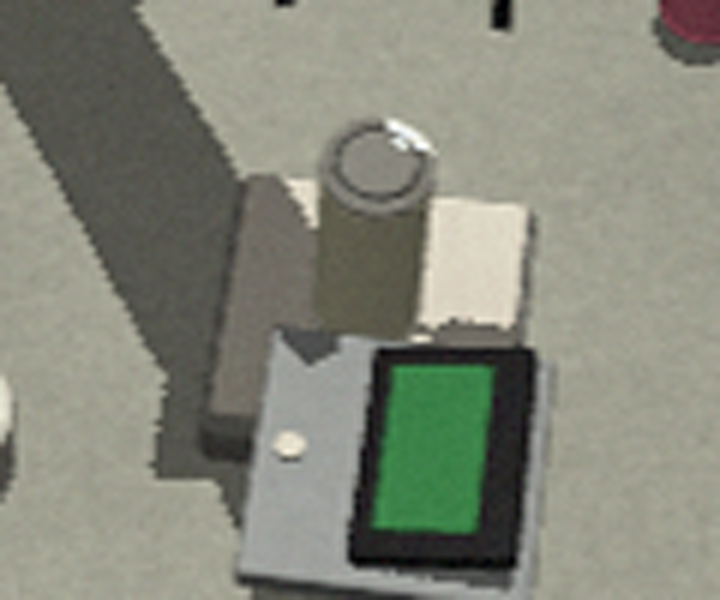

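The can stands upright near the plate middle. In the wrist view its top is at (279,205) and the plate spans columns 215–353. For the switch I use tool x = +n (jaws at yaw −20°), which keeps the last joint in range. Next I work out the waypoints.

```bash
cat >> h.py <<'E'
EX=np.array([np.cos(YAW),np.sin(YAW),0]); EY=np.array([-np.sin(YAW),np.cos(YAW),0]); EZ=np.array([0,0,1.])
def tilt(deg):
    a=np.radians(deg); z=np.sin(a)*EX-np.cos(a)*EZ; y=-EY; return R.from_matrix(np.stack([np.cross(y,z),y,z],1))
RT=tilt(40); ZT=RT.as_matrix()[:,2]; NT=RT.as_matrix()[:,0]; B=W((8,-85,132))
def swp(back,out,h=.0095,past=.010): # back: gap to the bar along -n; out: retreat along -z
    return B-NT*(.008+h+back)+ZT*(past-out)
E
python3 - <<'E'
from h import *
from bench import *
c=dict(np.load('cam_scene.npz'))
p=W((30,85,50)); ctr=proj(c,p)[0].astype(int)
print('can top',back(c,np.array([376,163])/6+[ctr[0]-60,ctr[1]-50]-.4,.18),p)
s=read_state()
print(NT,ZT,swp(.04,.15),swp(.04,0),swp(0,0))
print(rel(s,[.52,-.13,.33],down(-20)))
s2=dict(ee_pos=np.array([.52,-.13,.33]),eef_rot=down(-20).as_quat())
print(rel(s2,swp(.04,.15),RT))
E
```

```text
can top [0.49139368 0.07103225 0.18      ] [0.48998673 0.07366249 0.05      ]
[0.26200263 0.71984631 0.64278761] [ 0.21984631  0.60402277 -0.76604444] [ 0.5963664  -0.13110852  0.20228593] [ 0.62934335 -0.04050511  0.08737927] [ 0.63982345 -0.01171125  0.11309077]
([-9.69, -18.02, -2.83], [0.0, -0.0, 1.571])
([2.51, 7.21, 12.77], [-0.0, 0.698, 0.0])
```

play_rows(
  moves=[
    [[-1,-2,-2.8],[0,0,0.18],8],
    [[-3,-5,-2.8],[0,0,0.36],6],
    [[-5,-9,-2.8],[0,0,0.54],4],
    [[-7,-13,-2.8],[0,0,0.72],2],
    [[-9,-16,-2.8],[0,0,0.9],0],
    [[-9.7,-18,-2.8],[0,0,1.08],0],
    [[-9.7,-18,-2.8],[0,0,1.26],0],
    [[-9.7,-18,-2.8],[0,0,1.44],0],
  ],
)

```text
time: 10.6
ee_pos: [0.5196, -0.1301, 0.3284]
eef_rot: [0.782, 0.623, -0.001, -0.001]
ft_force: [-0.8, -0.4, 0.3]
width: 0.0179
```

```bash
python3 - <<'E'
from h import *
from bench import *
s=read_state(); print(s['time'],s['ee_pos'],s['width'],np.round(s['joint_positions'],2))
print(rel(s,[.52,-.13,.33],down(-20)),rel(s,swp(.04,.15),RT))
E
```

```text
10.6 [ 0.51964769 -0.13005721  0.32841623] 0.01788193109017589 [-0.38  0.09  0.59  1.55 -0.05  1.52 -0.01]
([0.01, 0.03, -0.16], [-0.002, 0.001, 0.124]) ([1.61, 7.53, 12.59], [-0.046, 0.698, 0.118])
```

play_rows(
  moves=[
    [[0,0,0],[0,0,0.12],0],
    [[0,0,0],[-0.01,0.17,0.12],0],
    [[0,0,0],[-0.02,0.35,0.12],0],
    [[0,0,0],[-0.04,0.52,0.12],0],
    [[0,0,0],[-0.046,0.698,0.118],0],
    [[0,0,0],[-0.046,0.698,0.118],0],
  ],
)

```text
time: 11.35
ee_pos: [0.5187, -0.1323, 0.3269]
eef_rot: [0.77, 0.539, 0.28, -0.198]
ft_force: [-0.5, 0.4, 0.1]
width: 0.0001
```

```bash
python3 - <<'E'
from h import *
from bench import *
s=read_state(); print(s['time'],s['ee_pos'],s['width'],np.round(s['joint_positions'],2))
print(rel(s,swp(.04,.15),RT))
c=camera('scene'); cv2.imwrite('pics/i.png',cv2.resize(c['frame'][60:330,150:450,::-1],None,fx=2.2,fy=2.2,interpolation=2))
c=camera('wrist'); cv2.imwrite('pics/i_w.png',c['frame'][:,:,::-1])
E
```

```text
11.35 [ 0.51868297 -0.13233806  0.32690875] 6.412722696571443e-05 [-0.06  0.2   0.74  1.64 -0.79  1.63  0.41]
([-5.88, 7.3, 11.31], [-0.002, -0.001, -0.002])
```

View pics/i.png

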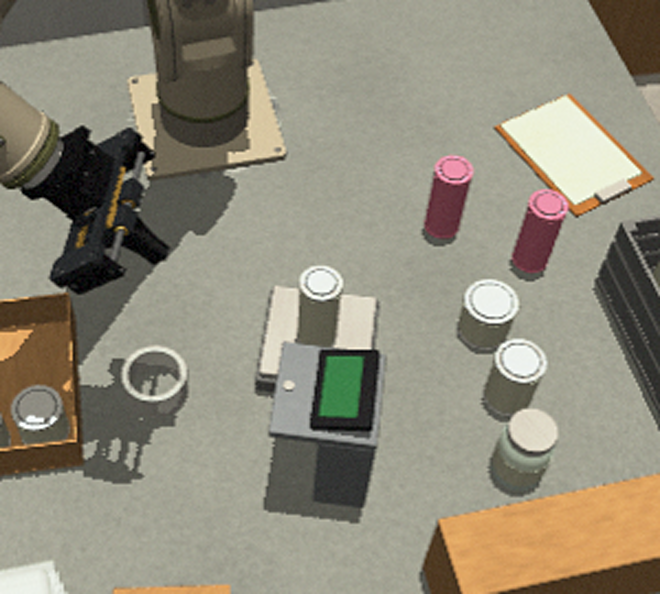

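View pics/i_w.png

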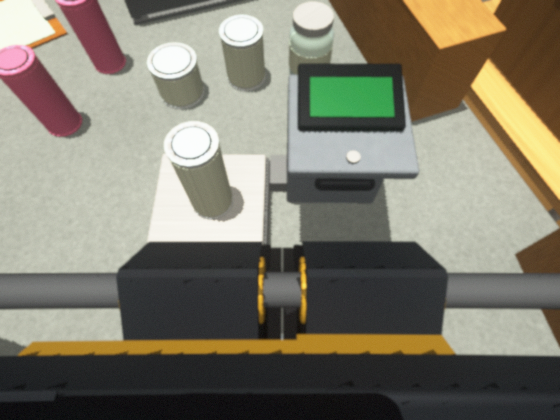

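Both views show the tilted hand clear on the robot's right and the can still standing on the plate. The wrist view also shows the black switch bar at (345,184) and the rivet at (353,157). I check these against the model.

```bash
python3 - <<'E'
from h import *
from bench import *
c=camera('wrist')
for n,q in dict(rivet=(6,-85,185),bar=(8,-85,132),barL=(8,-51,132),barR=(8,-119,132),lipL=(-10,-20,185),lipR=(-10,-150,185),pl=(-45,10,50)).items(): print(n,proj(c,W(q))[0].round(1))
cv2.imwrite('pics/j.png',cv2.resize(c['frame'][50:220,260:440,::-1],None,fx=4,fy=4,interpolation=2)[:600])
E
```

```text
rivet [355.9 160.9]
bar [347.3 185.8]
barL [317.2 185.6]
barR [377.5 186. ]
lipL [290.8 174.2]
lipR [424.1 174.9]
pl [264.9 254. ]
```

View pics/j.png

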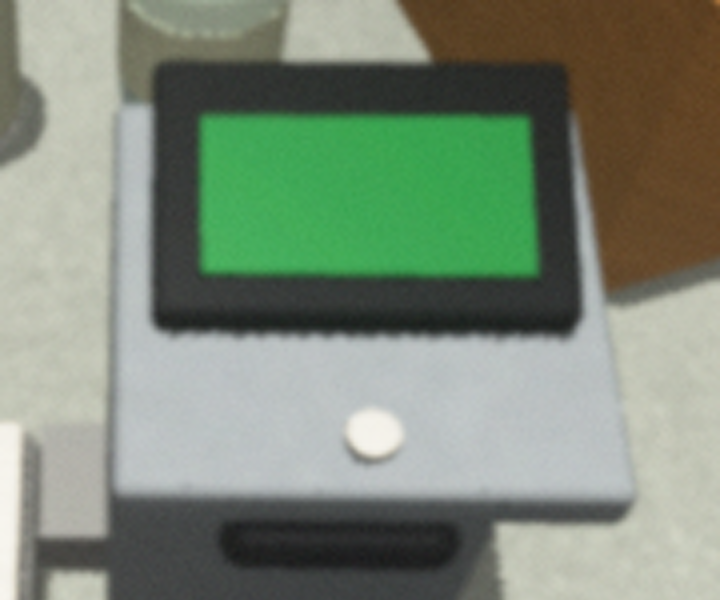

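The model matches within about 2 px, so I move to the pre-approach pose.

play_rows(
  moves=[
    [[-2,2.4,3.7],[0,0,0],0],
    [[-4,4.8,7.4],[0,0,0],0],
    [[-5.9,7.2,11.3],[0,0,0],0],
    [[-5.9,7.2,11.3],[0,0,0],0],
    [[-5.9,7.2,11.3],[0,0,0],0],
  ],
)

```text
time: 12.12
ee_pos: [0.5978, -0.1275, 0.207]
eef_rot: [0.767, 0.543, 0.28, -0.196]
ft_force: [-0.4, -0.7, 0.6]
width: 0.0004
```

```bash
python3 - <<'E'
from h import *
from bench import *
s=read_state(); print(s['time'],s['ee_pos'],np.round(s['joint_positions'],2))
print(rel(s,swp(.04,0),RT))
c=camera('scene'); cv2.imwrite('pics/k.png',cv2.resize(c['frame'][60:330,150:450,::-1],None,fx=2.2,fy=2.2,interpolation=2))
c=camera('wrist'); cv2.imwrite('pics/k_w.png',c['frame'][:,:,::-1])
E
```

```text
12.125 [ 0.59783483 -0.12752976  0.20702804] [-0.02  0.46  0.69  1.62 -0.95  1.5   0.55]
([-0.6, 0.02, 15.11], [-0.003, -0.0, 0.009])
```

View pics/k.png

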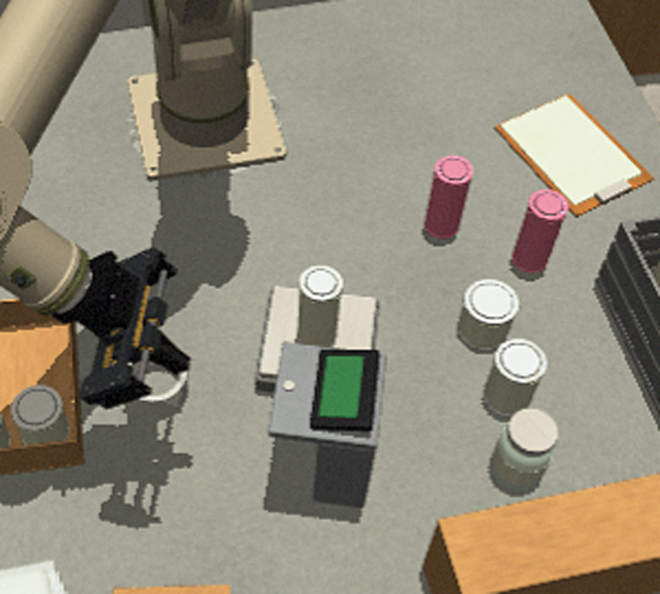

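View pics/k_w.png

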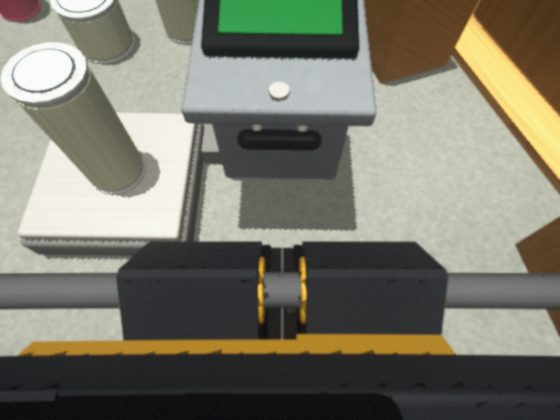

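The bar at (279,139) lines up with the fingers. I slide in under the lip, still 40 mm clear of the bar.

play_rows(
  moves=[
    [[-0.6,0,3.5],[0,0,0],0],
    [[-0.6,0,7],[0,0,0],0],
    [[-0.6,0,10.5],[0,0,0],0],
    [[-0.6,0,13.5],[0,0,0],0],
    [[-0.6,0,15.1],[0,0,0],0],
    [[-0.6,0,15.1],[0,0,0],0],
    [[-0.6,0,15.1],[0,0,0],0],
  ],
)

```text
time: 13.1
ee_pos: [0.6294, -0.0424, 0.0877]
eef_rot: [0.768, 0.542, 0.281, -0.195]
ft_force: [0.1, -0.7, 0.9]
width: 0.0007
```

```bash
python3 - <<'E'
from h import *
from bench import *
s=read_state(); print(s['time'],s['ee_pos'],np.round(s['joint_positions'],2))
print(rel(s,swp(.005,0),RT),rel(s,swp(.0,0),RT))
c=camera('scene'); cv2.imwrite('pics/l.png',cv2.resize(c['frame'][130:300,170:400,::-1],None,fx=3,fy=3,interpolation=2))
c=camera('wrist'); cv2.imwrite('pics/l_w.png',c['frame'][:,:,::-1])
E
```

```text
13.1 [ 0.62935955 -0.04239233  0.08766495] [-0.1   0.57  0.59  1.74 -1.08  1.27  0.63]
([3.62, -0.04, 0.14], [-0.0, -0.001, 0.007]) ([4.12, -0.04, 0.14], [-0.0, -0.001, 0.007])
```

View pics/l.png

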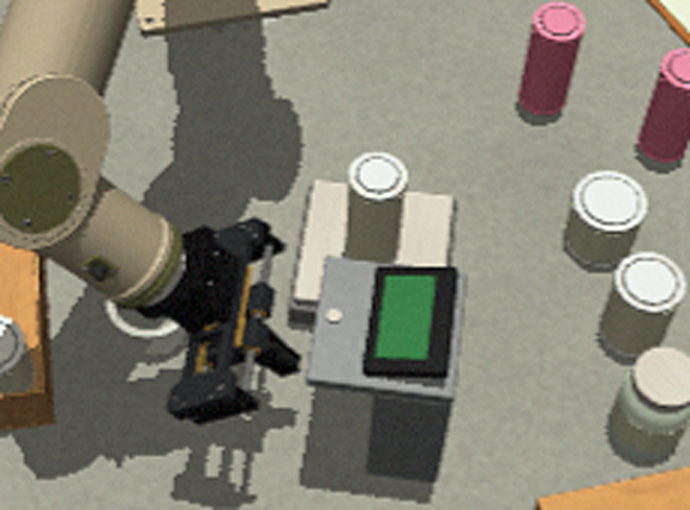

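View pics/l_w.png

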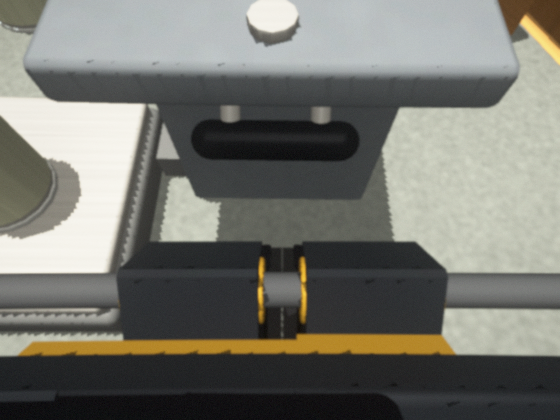

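The bar at (275,140) is dead ahead of the closed fingers, and the lip lies above their line. I approach the bar and then press in small steps.

play_rows(
  moves=[
    [[1,0,0.1],[0,0,0],0],
    [[2,0,0.1],[0,0,0],0],
    [[2.8,0,0.1],[0,0,0],0],
    [[3.4,0,0.1],[0,0,0],0],
    [[3.4,0,0.1],[0,0,0],0],
  ],
)

```text
time: 13.82
ee_pos: [0.638, -0.0154, 0.1078]
eef_rot: [0.767, 0.542, 0.281, -0.196]
ft_force: [0.4, -1.3, 0.2]
width: 0.0004
```

play_rows(
  moves=[
    [[0.2,0,0],[0,0,0],0],
    [[0.4,0,0],[0,0,0],0],
    [[0.4,0,0],[0,0,0],0],
  ],
)

```text
time: 14.2
ee_pos: [0.6389, -0.013, 0.11]
eef_rot: [0.767, 0.542, 0.281, -0.196]
ft_force: [-0.0, 0.2, -0.2]
width: 0.0002
```

```bash
python3 - <<'E'
from h import *
from bench import *
s=read_state(); print(s['time'],s['ee_pos'],s['ft_force'],s['ft_force']@NT,rel(s,swp(.0,0),RT))
c=camera('wrist'); cv2.imwrite('pics/m_w.png',c['frame'][:,:,::-1])
E
```

```text
14.2 [ 0.63887836 -0.01296201  0.11004172] [-0.01045818  0.19854414 -0.17598618] 0.02705946175871092 ([0.31, 0.05, -0.14], [-0.002, -0.001, 0.007])
```

View pics/m_w.png

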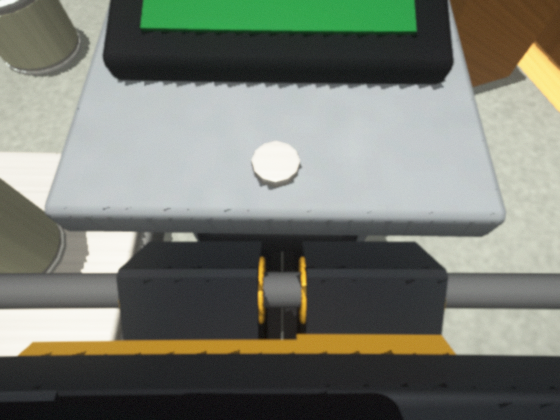

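play_rows(
  moves=[
    [[0.2,0,0],[0,0,0],0],
    [[0.4,0,0],[0,0,0],0],
    [[0.4,0,0],[0,0,0],0],
  ],
)

```text
time: 14.62
ee_pos: [0.6398, -0.0103, 0.1125]
eef_rot: [0.768, 0.542, 0.28, -0.196]
ft_force: [0.5, -1.2, -1.7]
width: 0.0006
```

play_rows(
  moves=[
    [[0.2,0,0],[0,0,0],0],
    [[0.2,0,0],[0,0,0],0],
  ],
)

```text
time: 14.88
ee_pos: [0.6403, -0.0088, 0.1138]
eef_rot: [0.768, 0.542, 0.281, -0.196]
ft_force: [-0.1, -1.8, -1.7]
width: 0.0004
```

play_rows(
  moves=[
    [[0.2,0,0],[0,0,0],0],
    [[0.2,0,0],[0,0,0],0],
  ],
)

```text
time: 15.12
ee_pos: [0.6409, -0.0073, 0.1152]
eef_rot: [0.767, 0.542, 0.281, -0.196]
ft_force: [0.5, -2.8, -2.1]
width: 0.0005
```

The spring is engaged: about 1.8, then 2.4, then 3.3 N along the push. I continue to the stop.

play_rows(
  moves=[
    [[0.15,0,0],[0,0,0],0],
    [[0.15,0,0],[0,0,0],0],
  ],
)

```text
time: 15.38
ee_pos: [0.6413, -0.0062, 0.1161]
eef_rot: [0.767, 0.542, 0.281, -0.196]
ft_force: [0.3, -2.6, -2.5]
width: 0.0005
```

play_rows(
  moves=[
    [[0.1,0,0],[0,0,0],0],
    [[0.1,0,0],[0,0,0],0],
  ],
)

```text
time: 15.62
ee_pos: [0.6414, -0.0058, 0.1165]
eef_rot: [0.768, 0.542, 0.28, -0.196]
ft_force: [-1.0, -4.2, -5.4]
width: 0.0004
```

play_rows(
  moves=[
    [[0.1,0,0],[0,0,0],0],
    [[0.1,0,0],[0,0,0],0],
  ],
)

```text
time: 15.88
ee_pos: [0.6414, -0.0058, 0.1166]
eef_rot: [0.768, 0.542, 0.28, -0.196]
ft_force: [-0.8, -5.3, -7.1]
width: 0.0005
```

The hand stopped moving and the force is about 8 N, after roughly 7–8 mm of travel since contact, which fits the stop. I hold and look.

play_rows(
  moves=[
    [[0,0,0],[0,0,0],0],
    [[0,0,0],[0,0,0],0],
    [[0,0,0],[0,0,0],0],
    [[0,0,0],[0,0,0],0],
    [[0,0,0],[0,0,0],0],
    [[0,0,0],[0,0,0],0],
    [[0,0,0],[0,0,0],0],
    [[0,0,0],[0,0,0],0],
  ],
)

```text
time: 16.88
ee_pos: [0.6414, -0.0058, 0.1166]
eef_rot: [0.768, 0.542, 0.28, -0.196]
ft_force: [-0.3, -5.8, -7.3]
width: 0.0008
```

```bash
python3 - <<'E'
from h import *
from bench import *
s=read_state(); print(s['time'],s['ee_pos'],s['ft_force'],s['torque'],s['ft_force']@NT,s['ft_force']@ZT,rel(s,swp(.0,0),RT))
c=camera('wrist'); cv2.imwrite('pics/n_w.png',c['frame'][:,:,::-1])
c=camera('scene'); cv2.imwrite('pics/n.png',cv2.resize(c['frame'][130:300,170:400,::-1],None,fx=3,fy=3,interpolation=2))
E
```

```text
16.875 [ 0.64142207 -0.00578474  0.11658873] [-0.27140312 -5.84472749 -7.31972025] [-2.73628699  0.77694043 -0.28989394] -8.983439330425487 2.01721553604826 ([-0.69, 0.05, -0.12], [-0.002, 0.001, 0.006])
```

View pics/n_w.png

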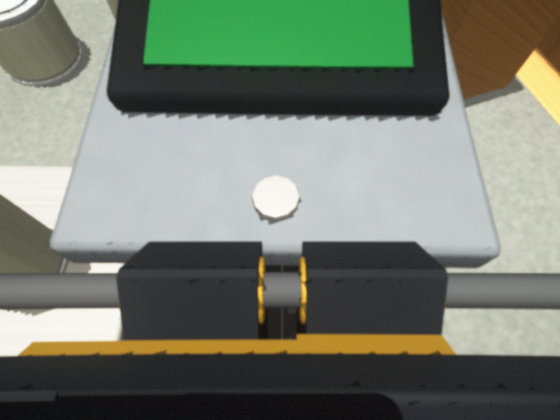

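View pics/n.png

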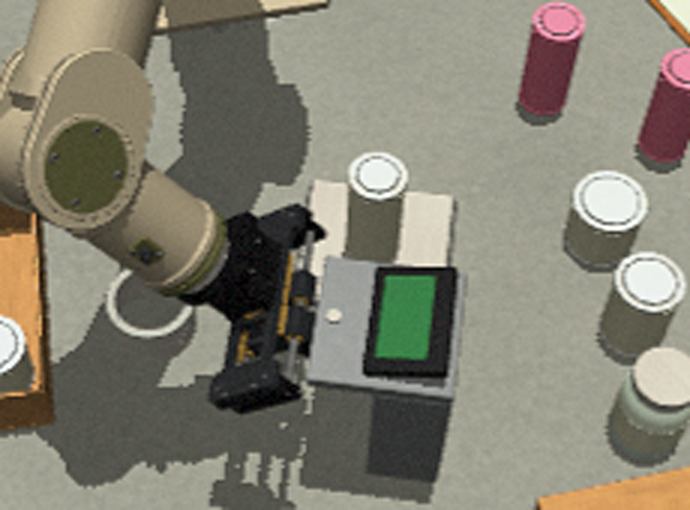

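The can still stands. To tell the switch's stop from a touch on the lip, I compare the moment arm here with a back-off.

```bash
cat > ft.py <<'E'
from h import *
from bench import *
F=[];T=[]
for _ in range(12): camera('top'); s=read_state(); F.append(s['ft_force']); T.append(s['torque'])
F=np.mean(F,0);T=np.mean(T,0); Rm=R.from_quat(s['eef_rot']).inv()
print(s['time'],'F tool',Rm.apply(F).round(2),'T tool',Rm.apply(T).round(3),'pos n',(s['ee_pos']-B)@NT*1000)
E
python3 ft.py
```

```text
17.575 F tool [-8.92  1.52  1.29] T tool [-0.314 -2.87   0.041] pos n -10.591587542033334
```

play_rows(
  moves=[
    [[-0.4,0,0],[0,0,0],0],
    [[-0.4,0,0],[0,0,0],0],
  ],
)

```text
time: 17.82
ee_pos: [0.6408, -0.0075, 0.1149]
eef_rot: [0.767, 0.542, 0.281, -0.197]
ft_force: [-0.5, -1.4, -1.6]
width: 0.0008
```

```bash
python3 ft.py
```

```text
18.425 F tool [-3.27  0.43 -0.17] T tool [-0.096 -1.599  0.048] pos n -13.100000235849507
```

play_rows(
  moves=[
    [[-0.8,0,0],[0,0,0],0],
    [[-1.2,0,0],[0,0,0],0],
    [[-1.2,0,0],[0,0,0],0],
  ],
)

```text
time: 18.8
ee_pos: [0.6376, -0.0162, 0.107]
eef_rot: [0.767, 0.542, 0.281, -0.197]
ft_force: [1.5, 0.3, 0.3]
width: 0.0005
```

```bash
python3 ft.py
```

```text
19.4 F tool [-0.06  0.01  0.04] T tool [ 0.015 -0.842  0.028] pos n -25.109579604729642
```

The force slopes agree with contact on the bar: arm 0.236 m on the spring and 0.225 m at the stop, where a lip contact would give about 0.20 m. The spring force also puts the travel at about 8 mm. The switch was fully in and held for about 2 s. Now I retreat the way I came.

play_rows(
  moves=[
    [[-1.5,0,0],[0,0,0],0],
    [[-3,0,0],[0,0,0],0],
    [[-3,0,-4],[0,0,0],0],
    [[-3,0,-8],[0,0,0],0],
    [[-3,0,-12],[0,0,0],0],
    [[-3,0,-16],[0,0,0],0],
    [[-3,0,-20],[0,0,0],0],
    [[-3,0,-23],[0,0,0],1],
  ],
)

```text
time: 20.4
ee_pos: [0.5791, -0.1795, 0.2644]
eef_rot: [0.768, 0.541, 0.281, -0.196]
ft_force: [0.9, -0.3, -0.7]
width: 0.005
```

```bash
python3 - <<'E'
from h import *
from bench import *
s=read_state(); print(s['time'],s['ee_pos'],np.round(s['joint_positions'],2))
print(rel(s,[.50,-.12,.35],down(-20)))
s2=dict(ee_pos=np.array([.50,-.12,.35]),eef_rot=down(-20).as_quat()); print(rel(s2,[.491,.0725,.305],down(70)))
E
```

```text
20.4 [ 0.57906536 -0.17948256  0.264375  ] [ 0.06  0.45  0.72  1.51 -0.92  1.64  0.54]
([7.77, -9.43, -4.69], [0.001, -0.699, 0.006])
([17.78, -7.43, 4.5], [0.0, 0.0, -1.571])
```

play_rows(
  moves=[
    [[2,-2.4,-1.2],[0,-0.17,0],3],
    [[4,-4.8,-2.4],[0,-0.35,0],5],
    [[6,-7.2,-3.6],[0,-0.52,0],7],
    [[7.8,-9.4,-4.7],[0,-0.699,0],8.7],
    [[7.8,-9.4,-4.7],[0,-0.699,0],8.7],
    [[7.8,-9.4,-4.7],[0,-0.699,0],8.7],
  ],
)

```text
time: 21.15
ee_pos: [0.5007, -0.1185, 0.3491]
eef_rot: [0.817, 0.576, 0.001, 0.0]
ft_force: [0.4, -0.3, -0.2]
width: 0.0619
```

play_rows(
  moves=[
    [[2,-0.8,0],[0,0,-0.18],8.7],
    [[4,-1.7,0],[0,0,-0.36],8.7],
    [[7,-2.9,0],[0,0,-0.54],8.7],
    [[10,-4.2,0],[0,0,-0.72],8.7],
    [[13,-5.4,0],[0,0,-0.9],8.7],
    [[16,-6.7,0],[0,0,-1.08],8.7],
    [[17.8,-7.4,2],[0,0,-1.26],8.7],
    [[17.8,-7.4,3],[0,0,-1.44],8.7],
  ],
)

```text
time: 22.15
ee_pos: [0.4908, 0.0741, 0.3173]
eef_rot: [0.232, 0.973, -0.001, -0.0]
ft_force: [-0.1, -0.6, -0.4]
width: 0.087
```

```bash
python3 - <<'E'
from h import *
from bench import *
s=read_state(); print(s['time'],s['ee_pos'],np.round(s['joint_positions'],2))
print(rel(s,[.491,.0725,.30],down(70)))
E
```

```text
22.15 [0.490832   0.07411749 0.31733699] [-0.77 -0.01  0.53  1.66  0.01  1.5   0.86]
([-0.09, -0.13, 1.73], [-0.001, -0.0, -0.119])
```

play_rows(
  moves=[
    [[-0.1,-0.15,1.7],[0,0,-0.12],8.7],
    [[-0.1,-0.15,1.7],[0,0,-0.12],8.7],
    [[-0.1,-0.15,1.7],[0,0,-0.12],8.7],
  ],
)

```text
time: 22.52
ee_pos: [0.4916, 0.0717, 0.3027]
eef_rot: [0.178, 0.984, -0.0, 0.001]
ft_force: [0.6, 0.1, -0.4]
width: 0.0869
```

```bash
python3 - <<'E'
from h import *
from bench import *
s=read_state(); print(s['time'],s['ee_pos'],np.round(s['joint_positions'],2))
print(rel(s,[.4905,.0725,.1325],down(70)))
c=camera('wrist'); f=c['frame'][:,:,::-1].copy()
a=np.linspace(0,2*np.pi,60)
for p in proj(c,np.stack([.4905+.027*np.cos(a),.0725+.027*np.sin(a),0*a+.18],1)): cv2.circle(f,tuple(int(i) for i in p),1,(0,0,255),-1)
cv2.imwrite('pics/o_w.png',f)
E
```

```text
22.525 [0.49162807 0.07173688 0.30269163] [-0.77 -0.01  0.53  1.69  0.01  1.46  0.98]
([0.17, 0.03, 17.02], [0.0, 0.002, -0.009])
```

View pics/o_w.png

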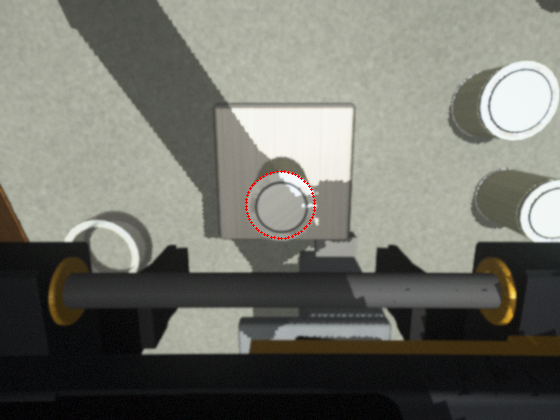

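The can hasn't moved: its top is at (281,206), matching the ring. I descend and regrip.

play_rows(
  moves=[
    [[0.15,0.05,4],[0,0,0],8.7],
    [[0.15,0.05,8],[0,0,0],8.7],
    [[0.15,0.05,12],[0,0,0],8.7],
    [[0.15,0.05,15],[0,0,0],8.7],
    [[0.15,0.05,16.5],[0,0,0],8.7],
    [[0.15,0.05,16.9],[0,0,0],8.7],
    [[0.15,0.05,16.9],[0,0,0],8.7],
  ],
)

```text
time: 23.45
ee_pos: [0.4912, 0.0738, 0.1344]
eef_rot: [0.176, 0.984, 0.0, 0.002]
ft_force: [0.2, -0.5, 0.8]
width: 0.0868
```

play_rows(
  moves=[
    [[0,0,0],[0,0,0],7],
    [[0,0,0],[0,0,0],5.6],
    [[0,0,0],[0,0,0],4.5],
    [[0,0,0],[0,0,0],4.5],
    [[0,0,0],[0,0,0],4.5],
    [[0,0,0],[0,0,0],4.5],
  ],
  grip_force=25,
)

```text
time: 24.2
ee_pos: [0.4905, 0.0736, 0.1336]
eef_rot: [0.176, 0.984, -0.0, 0.001]
ft_force: [-0.1, -0.7, 1.7]
width: 0.0534
```

```bash
python3 - <<'E'
from h import *
from bench import *
s=read_state(); print(s['time'],s['ee_pos'],s['width'],s['ft_force'],np.round(s['joint_positions'],2))
s2=dict(s); s2['ee_pos']=np.array([s['ee_pos'][0],s['ee_pos'][1],.232])
print(rel(s2,[.4184,-.3531,.232],down(20)))
E
```

```text
24.2 [0.49054915 0.0735564  0.13358451] 0.0534269513090603 [-0.05925325 -0.65240944  1.6559971 ] [-0.74  0.12  0.54  1.94 -0.07  1.1   1.04]
([-7.98, -42.53, 0.02], [0.001, 0.002, 0.869])
```

play_rows(
  moves=[
    [[0,0,-1.5],[0,0,0],4.5],
    [[0,0,-4],[0,0,0],4.5],
    [[0,0,-7],[0,0,0],4.5],
    [[0,0,-9.3],[0,0,0],4.5],
    [[0,0,-9.8],[0,0,0],4.5],
    [[-0.3,-1.5,-9.8],[0,0,0.04],4.5],
    [[-0.9,-4.5,-9.8],[0,0,0.1],4.5],
    [[-1.5,-8,-9.8],[0,0,0.18],4.5],
  ],
)

```text
time: 25.2
ee_pos: [0.4757, -0.0096, 0.2309]
eef_rot: [0.266, 0.964, -0.0, 0.001]
ft_force: [0.8, -0.9, -3.8]
width: 0.0536
```

```bash
python3 - <<'E'
from h import *
from bench import *
s=read_state(); print(s['time'],s['ee_pos'],s['width'],s['ft_force'],np.round(s['joint_positions'],2))
print(rel(s,[.4184,-.3531,.232],down(20)))
E
```

```text
25.2 [ 0.47574513 -0.00959313  0.23090661] 0.05363817901756122 [ 0.81349311 -0.85986823 -3.79455345] [-0.69 -0.04  0.61  1.86  0.02  1.32  0.94]
([-12.72, -32.42, -0.07], [0.0, 0.002, 0.682])
```

play_rows(
  moves=[
    [[-1.3,-3.3,0],[0,0,0.08],4.5],
    [[-2.8,-7,0],[0,0,0.17],4.5],
    [[-4.3,-11,0],[0,0,0.25],4.5],
    [[-5.9,-15,0],[0,0,0.34],4.5],
    [[-7.5,-19,0],[0,0,0.42],4.5],
    [[-9,-23,0],[0,0,0.5],4.5],
    [[-10.6,-27,0],[0,0,0.58],4.5],
    [[-11.8,-30,0],[0,0,0.65],4.5],
  ],
)

```text
time: 26.2
ee_pos: [0.4237, -0.3284, 0.232]
eef_rot: [0.561, 0.828, 0.0, 0.002]
ft_force: [0.4, 1.1, -3.8]
width: 0.0537
```

play_rows(
  moves=[
    [[-0.5,-1.2,0],[0,0,0],4.5],
    [[-0.5,-1.6,0],[0,0,0],4.5],
    [[-0.5,-1.6,0],[0,0,0],4.5],
  ],
)

```text
time: 26.58
ee_pos: [0.4129, -0.3348, 0.2317]
eef_rot: [0.557, 0.83, 0.001, 0.001]
ft_force: [-0.9, 0.9, -4.3]
width: 0.0539
```

```bash
python3 - <<'E'
from h import *
from bench import *
s=read_state(); print(s['time'],s['ee_pos'],s['width'],s['ft_force'],np.round(s['joint_positions'],2))
print(rel(s,[.4184,-.3531,.0896],R.from_quat(s['eef_rot'])))
for n,b in(('top',(360,140,480,280)),('scene',(90,130,220,290))):
    c=camera(n); f=c['frame'][:,:,::-1].copy()
    cv2.imwrite(f'pics/p_{n}.png',cv2.resize(f[b[1]:b[3],b[0]:b[2]],None,fx=3.7,fy=3.7,interpolation=2))
c=camera('wrist'); cv2.imwrite('pics/p_w.png',c['frame'][:,:,::-1])
E
```

```text
26.575 [ 0.41289051 -0.33482941  0.23170111] 0.0539093172168473 [-0.89776248  0.89130706 -4.28103552] [-0.29  0.15  0.99  1.74 -0.13  1.32  1.11]
([-1.89, -0.23, 14.21], [0.0, 0.0, 0.0])
```

View pics/p_scene.png

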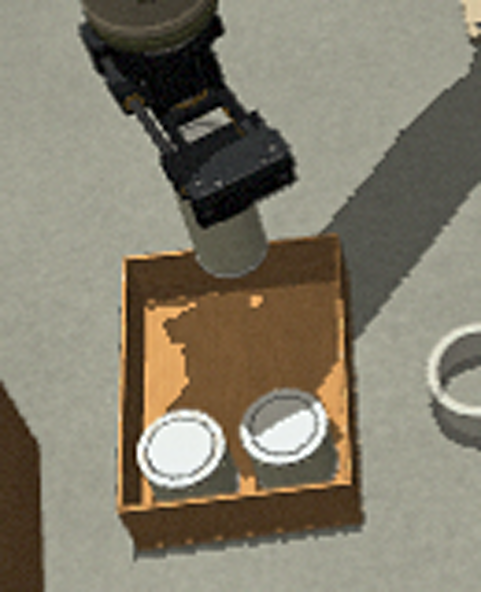

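View pics/p_w.png

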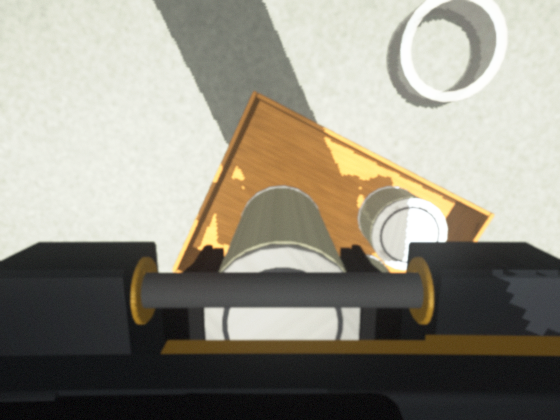

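The can hangs over the tray's near half, with the packed cans at (180,450) and (285,430) in the scene crop. I correct 19 mm sideways, then lower it.

play_rows(
  moves=[
    [[-1,-0.1,0],[0,0,0],4.5],
    [[-1.9,-0.2,0],[0,0,0],4.5],
    [[-1.9,-0.2,0],[0,0,0],4.5],
    [[-1.9,-0.2,0],[0,0,0],4.5],
  ],
)

```text
time: 27.22
ee_pos: [0.4182, -0.354, 0.2315]
eef_rot: [0.558, 0.83, 0.0, 0.001]
ft_force: [-0.0, 0.5, -4.2]
width: 0.0538
```

```bash
python3 - <<'E'
from h import *
from bench import *
s=read_state(); print(s['time'],s['ee_pos'],rel(s,[.4184,-.3531,.0896],R.from_quat(s['eef_rot'])), s['ft_force'])
E
```

```text
27.225 [ 0.41819345 -0.3540163   0.23153195] ([0.1, 0.03, 14.19], [0.0, 0.0, 0.0]) [-2.08228804e-04  4.83462153e-01 -4.18395122e+00]
```

play_rows(
  moves=[
    [[0.1,0,2],[0,0,0],4.5],
    [[0.1,0,5],[0,0,0],4.5],
    [[0.1,0,8],[0,0,0],4.5],
    [[0.1,0,11],[0,0,0],4.5],
    [[0.1,0,12.8],[0,0,0],4.5],
    [[0.1,0,13.6],[0,0,0],4.5],
    [[0.1,0,14],[0,0,0],4.5],
    [[0.1,0,14],[0,0,0],4.5],
  ],
)

```text
time: 28.22
ee_pos: [0.4187, -0.3532, 0.0922]
eef_rot: [0.558, 0.83, 0.0, 0.002]
ft_force: [0.6, 0.1, -3.9]
width: 0.0535
```

play_rows(
  moves=[
    [[0,0,0.1],[0,0,0],4.5],
    [[0,0,0.2],[0,0,0],4.5],
    [[0,0,0.2],[0,0,0],4.5],
  ],
)

```text
time: 28.6
ee_pos: [0.4185, -0.353, 0.0898]
eef_rot: [0.558, 0.83, 0.0, 0.001]
ft_force: [0.0, -0.4, -4.4]
width: 0.0538
```

play_rows(
  moves=[
    [[0,0,0.1],[0,0,0],4.5],
    [[0,0,0.1],[0,0,0],4.5],
  ],
)

```text
time: 28.85
ee_pos: [0.4184, -0.353, 0.0887]
eef_rot: [0.558, 0.83, 0.0, 0.001]
ft_force: [0.1, -0.3, -3.5]
width: 0.0536
```

play_rows(
  moves=[
    [[0,0,0.1],[0,0,0],4.5],
    [[0,0,0.1],[0,0,0],4.5],
  ],
)

```text
time: 29.1
ee_pos: [0.4185, -0.3531, 0.0878]
eef_rot: [0.558, 0.83, 0.0, 0.001]
ft_force: [0.8, -0.2, -2.1]
width: 0.0535
```

play_rows(
  moves=[
    [[0,0,0.07],[0,0,0],4.5],
    [[0,0,0.07],[0,0,0],4.5],
  ],
)

```text
time: 29.35
ee_pos: [0.4187, -0.3536, 0.0876]
eef_rot: [0.558, 0.83, 0.0, 0.002]
ft_force: [-1.5, -1.1, 5.2]
width: 0.054
```

The can is on the tray floor: the force flipped to +5 N at the expected 0.0876 m. I release and rise.

play_rows(
  moves=[
    [[0,0,-0.05],[0,0,0],5.6],
    [[0,0,-0.05],[0,0,0],6.2],
    [[0,0,-0.05],[0,0,0],7.5],
    [[0,0,-0.05],[0,0,0],8.7],
    [[0,0,-0.05],[0,0,0],8.7],
  ],
)

```text
time: 29.98
ee_pos: [0.4184, -0.353, 0.0875]
eef_rot: [0.558, 0.83, 0.0, 0.001]
ft_force: [0.2, -0.4, 0.2]
width: 0.083
```

play_rows(
  moves=[
    [[0,0,-2],[0,0,0],8.7],
    [[0,0,-5],[0,0,0],8.7],
    [[0,0,-9],[0,0,0],8.7],
    [[0,0,-13],[0,0,0],8.7],
    [[0,0,-18],[0,0,0],8.7],
    [[0,0,-22],[0,0,0],8.7],
    [[0,0,-22],[0,0,0],8.7],
  ],
)

```text
time: 30.85
ee_pos: [0.4183, -0.3542, 0.3115]
eef_rot: [0.558, 0.83, 0.001, 0.004]
ft_force: [0.1, -0.8, -0.4]
width: 0.0873
```

```bash
python3 - <<'E'
from h import *
from bench import *
s=read_state(); print(s['time'],s['ee_pos'],s['width'],s['ft_force'])
c=camera('scene'); f=c['frame'][:,:,::-1].copy(); print(proj(c,[.4184,-.3531,.134]))
cv2.imwrite('pics/q_s.png',f); cv2.imwrite('pics/q_s2.png',cv2.resize(f[150:290,100:220],None,fx=4,fy=4,interpolation=2))
c=camera('wrist'); cv2.imwrite('pics/q_w.png',c['frame'][:,:,::-1])
E
```

```text
30.85 [ 0.41833312 -0.3541825   0.31147671] 0.08725421988460204 [ 0.11323383 -0.79241392 -0.44505872]
[[148.03563538 201.49052144]]
```

View pics/q_s.png

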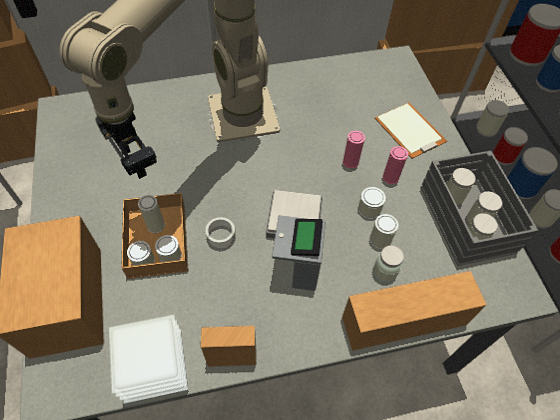

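View pics/q_s2.png

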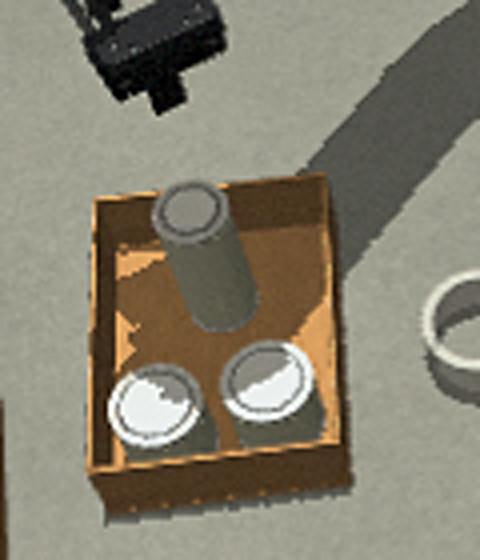

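View pics/q_w.png

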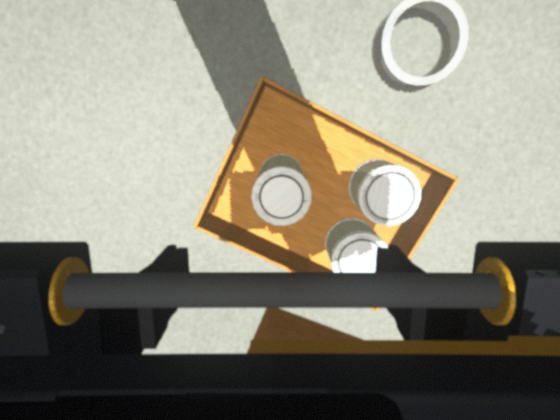

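The can stands upright in the middle of the free half: its top is at scene (148,202), predicted (148,201.5). The packed cans, tape, jar and row cans are where they were. I hand in.

```bash
python3 -c "
from bench import *
print(close_job())"
```

```text
the job is handed in; nothing more can be done
None
```

The job is handed in after about 31 s of the 72 s allowed. The tallest can was weighed, the record switch was pushed in, and the can now stands in the free near half of the tray.

- **Weighing:** I stood the light slim can (not the pink look-alikes) about 3 mm from the plate's centre and let go. It hadn't moved when I came back for it after pressing the switch.
- **Record switch:** I pushed the bar from below with closed fingers tilted 40° until it stopped, at about 9 N, and held it for roughly 2 s. The spring force while backing off puts the travel at about 8 mm. The moment arm was 0.225 m at the stop and 0.236 m on the spring alone. That points to the bar, since touching the lip would give about 0.20 m, but the small difference leaves a little doubt. The switch position itself could not be read directly.
- **Tray:** The can stands upright in the middle of the free half, within about 1 pixel of where I aimed. The gripper is clear above it, and by eye in the last pictures the other goods are where they were.
- **Forces:** The wrist force readings stayed below about 10 N throughout. No check failed.

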